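# Lay the hinge pin in its cradle and flip the keeper over it

### The arm

A 7-joint arm with a two-finger parallel gripper is mounted at the origin on the work surface. World frame = base frame: x ahead of the robot, y to its left, z up, the work surface at z = 0. Lengths are in m, angles in rad, forces in N, time in s.
With the tool pointing down it reaches from about 0.425 to 0.925 m from the base axis. Payload 6.8 kg.
Tool frame: the origin (TCP) lies midway between the tips of the shut fingers; the grasp point (between the pads) lies ctrl.grasp_offset behind it (ctrl.grasp_offset is the distance from the TCP to the grasp point, in m); z points along the fingers, y is the direction in which the jaws open and shut (so a half turn about z gives the same grasp; the last joint's range is limited). The gripper opens to 85 mm and grips with 20 to 120 N. Pads are 22 mm wide; open, the fingers measure 114 mm over their backs; the gripper's body (76 mm by 85 mm) begins 54 mm behind the grasp point. The pads swing forward as they close: fully open they stand 13 mm farther back than shut.
Start: joints at [1.227, 0.477, 0.022, 1.555, -0.011, 1.109, -0.083], TCP at [0.158, -0.656, 0.231] pointing down, gripper open.
Joint ranges: [-2.96, 2.96], [-0.34, 2.1], [-1.41, 1.46], [0.24, 2.44], [-1.37, 4.51], [0.17, 1.92], [-2.96, 2.96]. Speed limits (rad/s): [2.39, 2.39, 3.14, 3.14, 3.14, 3.14, 3.14].

### API

Orientations are given as a unit quaternion [x, y, z, w].
In Python, from cell import ctrl gives the robot as it stands. Calls block until the motion is done:
- ctrl.goto(position, orientation): joint-space move of the TCP to a pose.
- ctrl.move_linear(position, rotation=None, max_speed=0.15): straight line of the TCP; rotation=None keeps the orientation; max_speed is the mean speed in m/s.
- ctrl.movej(angles): joint-space move.
- ctrl.gripper_to(opening): finger opening in m; the grip force is fixed at half the most; returns when the fingers have stopped.
- ctrl.dwell(seconds).
- ctrl.ik(position, orientation): joint angles nearest the present ones, or None.
- ctrl.get_state(): the state.
- ctrl.capture(name): name is "scene" or "top" or "wrist"; returns (picture, depth): 384x512x3 uint8, blue, green, red; 384x512 float32, m along the optical axis (not along the pixel's ray), 0 where there is no reading.
- ctrl.camera_info(name): a dict with "mtx" (3x3 intrinsics, pixels), "xyz" and "rotation" of the camera in the world; the wrist camera has in their place "mount" (4x4, takes a point from camera to tool coordinates, whose origin is the TCP and whose axes are the flange's). Camera axes: x right, y down, z forward; pixel columns grow to the right and rows downward; lengths in m; the calibration is good to about 2 mm. A picture is of the moment at which its call begins: read the wrist's pose just before it. camera_info takes no time and is no camera call.
A pose or a line that the arm cannot do raises ctrl.Unreachable and nothing moves.
- ctrl.finish_job(): hands the job in, once; it reports no verdict.
Trained networks look in the newest picture that a camera, given by its name, has taken for a name from the list of things; names that differ only in an ending like _2 or _b are one class to them, and where a whole thing is asked for, a point or a joint stands for the part that bears it (a point fixed in the world has none). Each returns a list of dicts, best first, with "conf" (0 to 1); they miss things now and then, are a little off and sometimes report something else, mostly with a low value. They report only what shows in the picture. A call takes as long as a camera call.
- ctrl.search_frame(label, camera): "point" ([column, row] in pixels, amid what is visible of it).
The state is a dict: "time": time; "qpos": joint angles; "qd": joint speeds; "effort": joint torques, N m; "ee_pos": TCP position; "eef_rot": TCP orientation; "contact_force": force on the tool from outside, world axes, zero at the start; "ft_torque": the same for the moment, N m; "gripper_width": finger opening in m.
Only numpy, scipy, OpenCV 4.12 (cv2) and the standard library are available. Lean on these libraries where they do the work, as an engineer would, in place of code of your own. Each camera call takes 0.05 s, during which the arm holds its last target.

### The job

On the welding bench, push the upright steel pin over so that it tips down along the trough of its cradle and lies in it, narrow end towards the end stop. Then push the hinged keeper bar over until it lies fully down across the pin. Only push with the fingers: do not lift or carry the pin, and leave the other things on the bench where they are.

Things in the scene. Friction and masses are not known exactly. Their poses are not given: they have to be found in the camera images.
- cradle: Grey steel trough bolted to the bench. Origin: at bench level under the trough; +x runs along it to the end stop, z up. Floor 6 mm above the bench, from x = -125 to 135 mm; side rails with inner faces at y = +-23, outer at +-31 mm, 32 mm high; end stop (34 mm high) at x = 125 to 135 mm, other end open. Outside the rails at x = 45: keeper hinge block (-y), 50 mm high rest post (+y). Four feet 11 mm high reach y = +-55.
- pin: Loose stepped steel pin, 0.4 to 0.8 kg, 150 mm long, 40 mm diameter, narrowing to 28 mm for the last 25 mm. Origin: centre of the foot's face; z along the pin to the narrow end. Starts upright on the trough floor between the rails, 75 to 95 mm from the cradle origin towards -x. Pushed high up, it pivots on its foot's edge and beyond about 16 degrees falls by itself.
- pin_foot (a point): Centre of the pin's foot face (thick end).
- pin_mid (a point): Point on the pin's axis, 75 mm from its foot face; about 26 mm above the bench when the pin lies in the trough.
- pin_top (a point): Centre of the pin's narrow end face, 150 mm from its foot face.
- keeper (a joint): Angle of the keeper, a flat dark steel bar 25 mm wide, 8 mm thick, hinged at one end beside the trough. 0 = fully down, level across the trough, upper face 58 mm above the bench, 4 mm clear of the lying pin; pi/2 = straight up; starts at 1.7 to 2.1, leaning outwards; opens to 2.25. Stiff hinge (0.08 N m, 1 to 2 N at the free end): it stays where it is left.
- keeper_hinge (a point): Middle of the keeper's hinge axis, which runs along the trough: at x = 45, y = -40, z = 54 mm in the cradle's frame.
- keeper_end (a point): Middle of the keeper's free end, 85 mm from the hinge axis; when down it overhangs the +y rail.
- sleeve: Bystander: short steel tube standing on the bench, 44 mm diameter, 70 mm high. Origin: centre of its underside.
- can: Bystander: closed metal can, 60 mm diameter, 150 mm high. Origin: centre of its underside.
- bin: Bystander: open plastic parts bin, 120 x 90 x 50 mm high. Origin: centre of its underside.
- wrench: Bystander: steel wrench about 180 mm long, lying flat on the bench. Origin: on its length, at bench level; x along it.

How it is judged:
On the way, in this order (a step that is already met when the one before it is completed fails the run):
1. the pin lies in the trough, narrow end towards the end stop, with the keeper still open (angle between pin's own z axis and vertical between 1.45 and 1.69 rad and y of pin_mid in the frame of cradle between -0.008 and 0.008 m and z of pin_mid in the frame of cradle between 0.015 and 0.035 m and x of pin_top in the frame of cradle above 0.05 m and value of joint keeper above 1.2 rad), for 0.2 s.
2. the keeper is fully down across the pin (value of joint keeper below 0.08 rad), for 0.2 s.
At the end, for the whole second after the job is handed in: The pin lies at rest in the trough (its axis within about 7 degrees of level, its middle within 8 mm of the trough's centre line and 15 to 35 mm above the bench, its narrow end more than 50 mm from the cradle origin towards the end stop) and the keeper is within 0.08 rad of fully down (angle between pin's own z axis and vertical between 1.45 and 1.69 rad and y of pin_mid in the frame of cradle between -0.008 and 0.008 m and z of pin_mid in the frame of cradle between 0.015 and 0.035 m and x of pin_top in the frame of cradle above 0.05 m and value of joint keeper below 0.08 rad and linear speed of pin below 0.02 m/s); the robot touches nothing.
It fails at once if the pin is lifted: its foot more than 60 mm or its middle more than 105 mm above the bench (height (world z) of pin_foot above 0.06 m or height (world z) of pin_mid above 0.105 m).
It fails at once if the pin leaves the trough sideways (y of pin_mid in the frame of cradle above 0.03 m or y of pin_mid in the frame of cradle below -0.03 m).
It fails at once if another thing on the bench (sleeve, can, bin, wrench) is moved by more than 30 mm or tipped (distance of any of sleeve, can, bin, wrench from where it was at the start of the episode above 0.03 m or angle between any of sleeve, can, bin, wrench's own z axis and vertical above 0.3 rad).
It also fails if it takes over 50 s, if anything falls off the work surface, if the arm or the gripper's body presses on something with over 40 N, if the wrist force passes 120 N, or if a joint passes its speed limit or range.

## Working session

There is one attempt and no reset: what is moved stays moved. The work goes in short steps, each a Python script; the robot and the scene stay as the last script left them, time stands still between calls to the robot, and variables do not carry over. Pictures are saved under pics/ and viewed, and the job is handed in when it is done.

```bash
ls; mkdir -p pics
python3 - <<'E'
from cell import ctrl
import cv2,numpy as np
for n in("scene","top"):
    p,d=ctrl.capture(n); cv2.imwrite(f"pics/{n}0.png",p); np.save(f"{n}0.npy",d)
    i=ctrl.camera_info(n); print(n,{k:np.round(v,4).tolist() for k,v in i.items() if k!="name"})
    for l in["cradle","pin","keeper","keeper_end","keeper_hinge","pin_top","sleeve","can","bin","wrench"]:
        print(l,[(np.round(r["point"],1).tolist(),round(r["conf"],2)) for r in ctrl.search_frame(l,n)][:3])
s=ctrl.get_state();print(s["time"],s["ee_pos"],s["eef_rot"],ctrl.grasp_offset)
E
```

```text
pics
scene {'mtx': [[413.8125, 0.0, 255.747], [0.0, 413.8125, 196.2525], [0.0, 0.0, 1.0]], 'xyz': [1.2951, 0.4405, 0.6823], 'rotation': [0.4502, 0.7585, -0.4085, -0.2346]}
cradle [([226.0, 224.3], 0.86)]
pin [([209.4, 221.9], 0.89), ([153.3, 171.8], 0.21)]
keeper [([243.3, 190.4], 0.6)]
keeper_end [([246.7, 195.5], 0.58)]
keeper_hinge [([228.6, 221.2], 0.63)]
pin_top [([210.1, 222.3], 0.64)]
sleeve [([154.9, 169.9], 0.92)]
can [([398.9, 229.1], 0.84)]
bin [([123.3, 198.9], 0.78)]
wrench [([370.0, 303.0], 0.66)]
top {'mtx': [[404.8297, 0.0, 247.9973], [0.0, 404.8297, 186.4209], [0.0, 0.0, 1.0]], 'xyz': [0.3615, -0.0206, 1.1322], 'rotation': [-0.6957, 0.7128, -0.0511, 0.0732]}
cradle [([275.6, 189.0], 0.97)]
pin [([264.8, 146.7], 0.81)]
keeper [([260.4, 192.2], 0.42)]
keeper_end [([260.0, 191.9], 0.66)]
keeper_hinge [([275.5, 188.0], 0.63)]
pin_top [([269.7, 148.1], 0.88)]
sleeve [([392.8, 210.1], 0.73), ([258.2, 191.3], 0.62)]
can [([116.0, 219.6], 0.83), ([393.1, 212.5], 0.72), ([276.0, 189.1], 0.24)]
bin [([383.6, 164.4], 0.88), ([277.1, 188.1], 0.29)]
wrench [([131.5, 162.1], 0.65)]
1.1 [ 0.15769554 -0.65634624  0.23132008] [9.93059873e-01 1.17609893e-01 7.57793711e-06 3.42659958e-05] 0.0187
```

View pics/scene0.png

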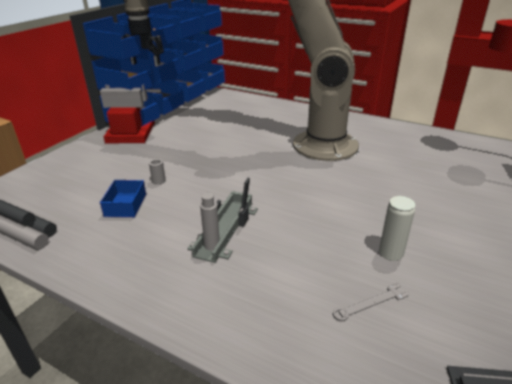

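View pics/top0.png

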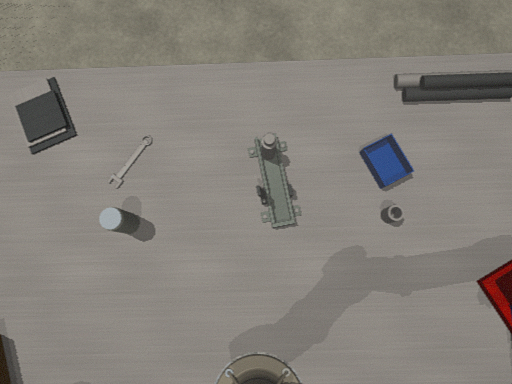

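The top picture shows the cradle from (266,135) to (284,226). The pin stands at its far end at (269,143), and the keeper is upright at (262,192). The end stop faces the robot. The wrench, can, bin and sleeve are all well clear. Next I'll fit the cradle from depth.

```bash
cat > h.py <<'E'
from cell import ctrl
import cv2,numpy as np
from scipy.spatial.transform import Rotation as R
def cam(n,st=None):
    i=ctrl.camera_info(n); K=np.array(i["mtx"])
    if "mount" in i:
        M=np.array(i["mount"]); T=np.eye(4); T[:3,:3]=R.from_quat(st["eef_rot"]).as_matrix(); T[:3,3]=st["ee_pos"]
        T=T@M; return K,T[:3,:3],T[:3,3]
    r=np.array(i["rotation"]); r=R.from_quat(r).as_matrix() if r.size==4 else r
    return K,r,np.array(i["xyz"])
def cloud(d,c):
    K,r,t=c; v,u=np.mgrid[:d.shape[0],:d.shape[1]]
    P=np.stack([(u-K[0,2])/K[0,0]*d,(v-K[1,2])/K[1,1]*d,d],-1)@r.T+t
    P[d<=0]=np.nan; return P
def proj(p,c):
    K,r,t=c; q=K@(r.T@(np.asarray(p)-t)); return q[:2]/q[2]
E
python3 - <<'E'
from h import *
d=np.load("top0.npy");P=cloud(d,cam("top"))
def at(u,v):return np.round(P[v,u],3)
print("table",at(200,250),at(320,120))
q=P[120:240,235:310].reshape(-1,3);
for lo,hi in((.003,.022),(.022,.040),(.042,.06),(.06,.12),(.135,.17)):
    s=q[(q[:,2]>lo)&(q[:,2]<hi)]; print(lo,hi,len(s),s.min(0).round(3),s.max(0).round(3),s.mean(0).round(3))
s=q[(q[:,2]>.022)&(q[:,2]<.04)]
print(cv2.minAreaRect((s[:,:2]*1000).astype(np.float32)))
s=q[(q[:,2]>.142)&(q[:,2]<.17)];print("pintop",cv2.minAreaRect((s[:,:2]*1000).astype(np.float32)))
p=cv2.imread("pics/top0.png")[120:240,225:315]; cv2.imwrite("pics/topc.png",cv2.resize(p,None,fx=5,fy=5,interpolation=cv2.INTER_CUBIC))
p=cv2.imread("pics/scene0.png")[165:270,180:270]; cv2.imwrite("pics/scenec.png",cv2.resize(p,None,fx=5,fy=5,interpolation=cv2.INTER_CUBIC))
E
```

```text
table [ 0.388  0.15  -0.001] [ 0.755 -0.202 -0.004]
0.003 0.022 1398 [ 0.414 -0.166  0.003] [0.759 0.051 0.022] [ 0.561 -0.061  0.006]
0.022 0.04 643 [ 0.444 -0.111  0.022] [ 0.709 -0.008  0.04 ] [ 0.56  -0.061  0.031]
0.042 0.06 112 [ 0.51  -0.107  0.042] [ 0.655 -0.021  0.06 ] [ 0.554 -0.061  0.05 ]
0.06 0.12 118 [ 0.517 -0.064  0.06 ] [ 0.65  -0.018  0.12 ] [ 0.609 -0.039  0.091]
0.135 0.17 135 [ 0.519 -0.057  0.135] [ 0.669 -0.009  0.16 ] [ 0.63  -0.039  0.15 ]
((576.474365234375, -54.867591857910156), (259.3634948730469, 85.55909729003906), 9.66597843170166)
pintop ((655.7720336914062, -44.51605987548828), (25.096712112426758, 26.677576065063477), 88.86489868164062)
```

View pics/topc.png

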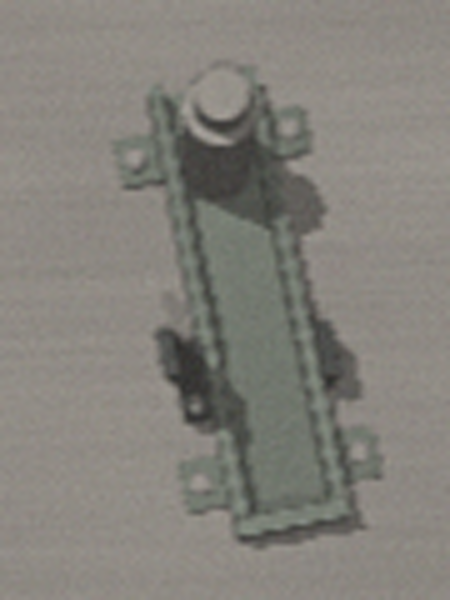

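View pics/scenec.png

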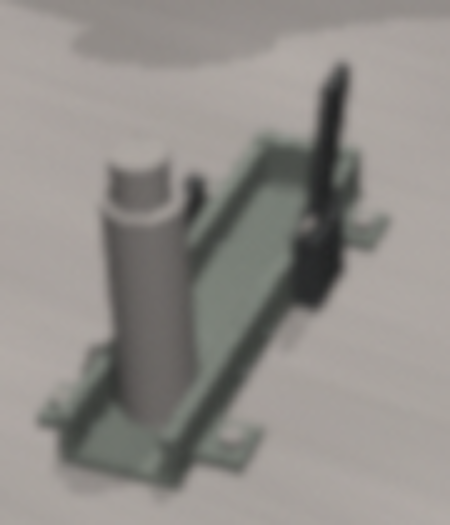

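The crops show the pin upright inside the rails at the far (open) end and the keeper upright on the +Y side. I'll fit the height model next.

```bash
cat >> h.py <<'E'
from scipy.optimize import minimize
def fitcradle(Q,x0):
    Q=Q[np.isfinite(Q).all(1)]; Q=Q[(np.abs(Q[:,2])<.045)]
    w=.0015; S=lambda v:1/(1+np.exp(-np.clip(v/w,-50,50)))
    def cost(p):
        c,s=np.cos(p[2]),np.sin(p[2]); dx,dy=Q[:,0]-p[0],Q[:,1]-p[1]
        x=c*dx+s*dy; y=-s*dx+c*dy
        inl=S(x+.125)*S(.135-x); a=abs(y)
        h=inl*S(.031-a)*(.006+.026*S(a-.023)+.028*S(x-.125)*S(.023-a))
        use=(a<.037)&(x>-.14)&(x<.15)&~((a>.031)&(abs(abs(x-.0)-.045)<.02))
        use=(x>-.16)&(x<.17)&(a<.06)
        e=np.abs(Q[:,2]-p[3]-h); return np.sum(np.where(use,np.minimum(e,.012)-.012,0))
    best=None
    for da in(-.05,0,.05):
        r=minimize(cost,np.array(list(x0)+[0.])+[0,0,da,0],method="Nelder-Mead",options=dict(initial_simplex=None,xatol=1e-5,fatol=1e-6,maxiter=2000))
        if best is None or r.fun<best.fun:best=r
    return best
E
python3 - <<'E'
from h import *
for n in("top","scene"):
    d=np.load(n+"0.npy");c=cam(n);P=cloud(d,c).reshape(-1,3)
    Q=P[(np.hypot(P[:,0]-.575,P[:,1]+.055)<.22)]
    r=fitcradle(Q,[.573,-.057,np.pi+.17]);print(n,r.x.round(4),r.fun,len(Q))
    x,y,a,z=r.x
    L=lambda p:np.array([x,y,0])+R.from_euler("z",a).apply(p)
    inv=lambda P:R.from_euler("z",-a).apply(P-np.array([x,y,0]))
    C=inv(P)
    s=C[(C[:,2]>.143)&(C[:,2]<.17)&(C[:,0]<-.03)&(abs(C[:,1])<.06)&(C[:,0]>-.15)];print("pin top face",len(s),(s.min(0)/2+s.max(0)/2).round(4),s.mean(0).round(4))
    s=C[(abs(C[:,0]-.045)<.03)&(C[:,1]<-.02)&(C[:,1]>-.15)&(C[:,2]>.07)&(C[:,2]<.16)];print("keeper pts",len(s),s.mean(0).round(4),s.min(0).round(4),s.max(0).round(4))
    if len(s): 
        top=s[s[:,2]>s[:,2].max()-.015].mean(0); print(np.arctan2(top[2]-.054,top[1]+.04))
        k=np.polyfit(s[:,2],s[:,1],1); print("slope dy/dz",k)
    im=cv2.imread(f"pics/{n}0.png")
    for p in[(-.125,y_,.032) for y_ in(-.031,.031)]+[(.135,y_,.032) for y_ in(-.031,.031)]+[(.045,-.04,.054)]:
        u=proj(L(np.array(p)),c);cv2.circle(im,tuple(int(k) for k in u.round()),1,(0,0,255),-1)
    im=im[120:280,170:320];cv2.imwrite(f"pics/{n}f.png",cv2.resize(im,None,fx=3.5,fy=3.5,interpolation=cv2.INTER_CUBIC))
E
```

```text
top [ 5.8260e-01 -5.8700e-02  3.3125e+00 -5.0000e-04] -37.725879622580045 18444
pin top face 99 [-0.0744 -0.0009  0.1525] [-0.0739 -0.0009  0.1538]
keeper pts 70 [ 0.0472 -0.0484  0.1185] [ 0.0323 -0.0565  0.071 ] [ 0.0578 -0.039   0.1392]
1.7140561842330628
slope dy/dz [-0.19004385 -0.0258559 ]
scene [ 6.291e-01 -5.100e-02  3.312e+00  6.000e-04] -26.573864774281915 14026
pin top face 98 [-0.0396 -0.0011  0.1511] [-0.0405 -0.0029  0.1527]
keeper pts 33 [ 0.074  -0.0486  0.109 ] [ 0.0717 -0.0563  0.0739] [ 0.075  -0.0396  0.1399]
1.7168198749985937
slope dy/dz [-0.12878772 -0.03451546]
```

View pics/topf.png

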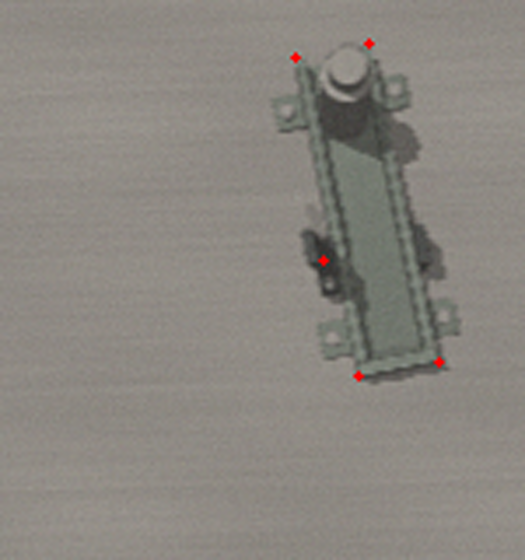

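View pics/scenef.png

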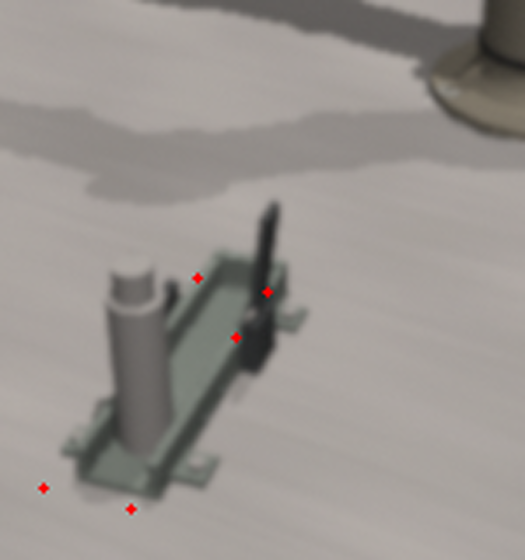

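The near end and the yaw match, but the model overshoots the far rail ends by about 8 mm, so I'll take a close wrist view to pin down the pose.

Run:
```python
from h import *
i=ctrl.camera_info("wrist");print(np.round(i["mount"],3),np.round(i["mtx"],1))
a=3.3125
# tool down, tool x horizontal at yaw; Rz(yaw)*Rx(pi)
for k in range(4):
    q=(R.from_euler("z",a+k*np.pi/2)*R.from_euler("x",np.pi)).as_quat()
    for p in([.575,-.06,.45],[.72,-.03,.16],[.72,-.03,.13],[.63,-.035,.13],[.53,.02,.12],[.53,-.07,.06]):
        j=ctrl.ik(p,q);print(k,p,None if j is None else np.round(j,2))
```

```text
[[-0.002 -0.953 -0.303  0.078]
 [ 1.    -0.001 -0.002 -0.001]
 [ 0.001 -0.303  0.953 -0.143]
 [ 0.     0.     0.     1.   ]] [[306.1   0.  257.2]
 [  0.  306.1 193. ]
 [  0.    0.    1. ]]
0 [0.575, -0.06, 0.45] [ 0.66  0.3  -0.87  1.42  0.23  1.53  1.54]
0 [0.72, -0.03, 0.16] [ 0.44  0.74 -0.78  1.45  0.54  1.17  1.31]
0 [0.72, -0.03, 0.13] [ 0.44  0.78 -0.79  1.48  0.58  1.13  1.29]
0 [0.63, -0.035, 0.13] [ 0.5   0.63 -0.76  1.71  0.51  1.    1.29]
0 [0.53, 0.02, 0.12] [ 0.62  0.59 -1.01  1.95  0.62  0.95  1.05]
0 [0.53, -0.07, 0.06] [ 0.57  0.59 -0.71  1.99  0.55  0.77  1.28]
1 [0.575, -0.06, 0.45] [-0.92  0.38  1.29  1.52 -0.36  1.52 -2.6 ]
1 [0.72, -0.03, 0.16] [-0.71  1.01  1.26  1.55 -0.98  1.32 -2.3 ]
1 [0.72, -0.03, 0.13] [-0.71  1.05  1.26  1.57 -1.03  1.3  -2.27]
1 [0.63, -0.035, 0.13] [-0.8   0.93  1.26  1.8  -0.97  1.19 -2.19]
1 [0.53, 0.02, 0.12] [-1.02  0.79  1.27  2.05 -0.92  1.04 -2.24]
1 [0.53, -0.07, 0.06] [-0.    0.48  0.02  2.03 -0.01  0.63 -2.94]
2 [0.575, -0.06, 0.45] [ 0.43  0.24 -0.55  1.44  0.12  1.5  -1.51]
2 [0.72, -0.03, 0.16] [ 0.18  0.64 -0.35  1.48  0.23  1.07 -1.62]
2 [0.72, -0.03, 0.13] [ 0.17  0.67 -0.32  1.5   0.23  1.01 -1.62]
2 [0.63, -0.035, 0.13] [ 0.23  0.54 -0.37  1.73  0.24  0.91 -1.64]
2 [0.53, 0.02, 0.12] [ 0.29  0.44 -0.55  1.97  0.31  0.82 -1.84]
2 [0.53, -0.07, 0.06] [ 0.26  0.5  -0.31  2.01  0.24  0.67 -1.6 ]
3 [0.575, -0.06, 0.45] [ 0.54  0.26 -0.69  1.43  0.16  1.51  0.03]
3 [0.72, -0.03, 0.16] [ 0.39  0.71 -0.69  1.46  0.48  1.14 -0.21]
3 [0.72, -0.03, 0.13] [ 0.39  0.74 -0.69  1.48  0.51  1.1  -0.23]
3 [0.63, -0.035, 0.13] [ 0.41  0.59 -0.63  1.72  0.41  0.96 -0.21]
3 [0.53, 0.02, 0.12] [ 0.42  0.48 -0.72  1.96  0.42  0.85 -0.36]
3 [0.53, -0.07, 0.06] [ 0.45  0.54 -0.55  2.    0.42  0.72 -0.19]
```

Run:
```python
from h import *
a=3.3125
q=(R.from_euler("z",a+np.pi)*R.from_euler("x",np.pi)).as_quat()
ctrl.goto([.655,-.045,.34],q); ctrl.gripper_to(0.0)
s=ctrl.get_state();p,d=ctrl.capture("wrist");cv2.imwrite("pics/w0.png",p);np.save("w0.npy",d)
np.savez("w0s.npz",ee_pos=s["ee_pos"],eef_rot=s["eef_rot"])
print(s["time"],s["ee_pos"],s["gripper_width"],s["contact_force"])
for l in["cradle","pin","keeper","keeper_end","keeper_hinge","pin_top","pin_foot"]:
    print(l,[(np.round(r["point"],1).tolist(),round(r["conf"],2)) for r in ctrl.search_frame(l,"wrist")][:3])
c=cam("wrist",s);P=cloud(d,c).reshape(-1,3)
Q=P[(np.hypot(P[:,0]-.575,P[:,1]+.055)<.22)]
for x0 in([.575,-.058,a],[.58,-.058,a],[.57,-.058,a]):
    r=fitcradle(Q,x0);print(r.x.round(4),r.fun,len(Q))
```

```text
4.6667 [ 0.65502272 -0.04497821  0.34004862] -0.0004723696718370768 [ 0.32694748  0.08282594 -0.46988271]
cradle [([258.1, 193.2], 0.71)]
pin [([259.8, 153.4], 0.9)]
keeper [([223.8, 240.0], 0.64)]
keeper_end []
keeper_hinge [([223.4, 241.4], 0.74), ([256.1, 195.8], 0.61)]
pin_top [([256.9, 153.6], 0.62)]
pin_foot [([257.6, 153.7], 0.76)]
[ 6.3120e-01 -5.0300e-02  3.3118e+00 -1.0000e-04] -112.09439771852018 84503
[ 6.327e-01 -4.980e-02  3.317e+00 -2.000e-04] -112.01135685121986 84503
[ 6.3120e-01 -5.0300e-02  3.3131e+00 -2.0000e-04] -112.07327227173852 84503
```

View pics/w0.png

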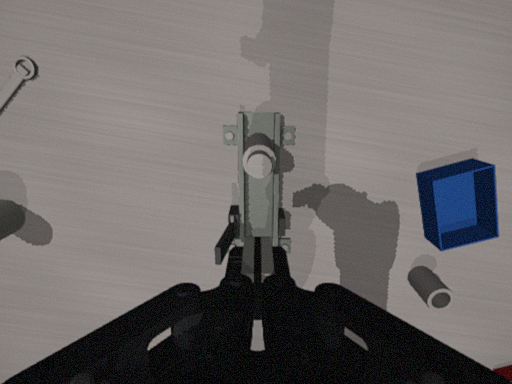

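The wrist picture shows the open far end of the cradle at row 113 (columns 240–280), the pin top at (259,162) and the keeper at (228,235). The fingers hide the stop end. I'll take height profiles along the rails next.

Run:
```python
from h import *
s=dict(np.load("w0s.npz"))
for n,f,st in(("wrist","w0.npy",s),("top","top0.npy",None)):
    P=cloud(np.load(f),cam(n,st)).reshape(-1,3)
    a=3.3122;o=np.array([.5826,-.0587,0])
    C=R.from_euler("z",-a).apply(P-o)
    def prof(sel,ax,rng,st,lab):
        print(n,lab,[(round(v*1000),round(float(np.median(C[m,2]))*1000) if (m:=sel&(abs(C[:,ax]-v)<st/2)).sum() else None) for v in np.arange(*rng,st)])
    ry=(abs(abs(C[:,1])-.027)<.002)
    prof(ry,0,(-.14,-.09),.003,"railfar"); prof(ry,0,(.11,.15),.003,"railnear")
    prof((abs(C[:,1])<.012),0,(-.14,-.09),.003,"floorfar");prof((abs(C[:,1])<.018),0,(.11,.15),.003,"stop")
    prof((C[:,0]>-.04)&(C[:,0]<.02),1,(-.04,.041),.003,"across0")
    prof((C[:,0]>-.12)&(C[:,0]<-.105),1,(-.04,.041),.003,"acrossfar")
    prof((C[:,0]>.07)&(C[:,0]<.11),1,(-.04,.041),.003,"acrossnear")
    m=(C[:,2]>.148)&(C[:,2]<.162)&(abs(C[:,0]+.07)<.05)&(abs(C[:,1])<.04);q=C[m]
    (u,v),r=cv2.minEnclosingCircle((q[:,:2]*1000).astype(np.float32)); print("pin top",len(q),u,v,r,q.mean(0).round(4))
```

```text
wrist railfar [(-140, 0), (-137, 0), (-134, 0), (-131, 0), (-128, 32), (-125, 32), (-122, 32), (-119, 32), (-116, 32), (-113, 32), (-110, 33), (-107, 32), (-104, 31), (-101, 32), (-98, 32), (-95, 31), (-92, 32)]
wrist railnear [(110, None), (113, None), (116, None), (119, None), (122, None), (125, None), (128, None), (131, None), (134, None), (137, None), (140, None), (143, None), (146, None), (149, None)]
wrist floorfar [(-140, 0), (-137, 0), (-134, 0), (-131, 0), (-128, 5), (-125, 6), (-122, 6), (-119, 6), (-116, 5), (-113, 6), (-110, 6), (-107, 6), (-104, 6), (-101, 6), (-98, 84), (-95, 130), (-92, 420)]
wrist stop [(110, None), (113, None), (116, None), (119, None), (122, None), (125, None), (128, None), (131, None), (134, None), (137, None), (140, None), (143, None), (146, None), (149, None)]
wrist across0 [(-40, 0), (-37, 0), (-34, 0), (-31, 32), (-28, 32), (-25, 31), (-22, 6), (-19, 6), (-16, 6), (-13, 6), (-10, 6), (-7, 6), (-4, 6), (-1, 6), (2, 6), (5, 5), (8, 6), (11, 6), (14, 6), (17, 6), (20, 6), (23, 29), (26, 32), (29, 32), (32, 0), (35, -1), (38, 0)]
wrist acrossfar [(
[... 1661 characters left out ...]
5, -1), (38, -1)]
top acrossfar [(-40, -1), (-37, -1), (-34, -2), (-31, 28), (-28, 30), (-25, 30), (-22, 6), (-19, 4), (-16, 6), (-13, 10), (-10, None), (-7, None), (-4, None), (-1, None), (2, None), (5, None), (8, None), (11, None), (14, None), (17, None), (20, None), (23, 33), (26, 29), (29, 30), (32, None), (35, -1), (38, -1)]
top acrossnear [(-40, 4), (-37, 4), (-34, 5), (-31, 28), (-28, 32), (-25, 29), (-22, 6), (-19, 5), (-16, 5), (-13, 5), (-10, 4), (-7, 4), (-4, 5), (-1, 4), (2, 6), (5, 4), (8, 6), (11, 6), (14, 6), (17, 6), (20, 5), (23, 26), (26, 31), (29, 31), (32, 7), (35, 4), (38, 4)]
pin top 93 -74.80084228515625 -0.16809387505054474 13.917068481445312 [-0.0743 -0.0008  0.1543]
```

Both cameras agree within about 4 mm along the trough and 1 mm across it. I'll tip the pin now, in steps.

```bash
cat >> h.py <<'E'
A=3.3122;O=np.array([.5826,-.0587,0])
W=lambda x,y,z:O+R.from_euler("z",A).apply([x,y,z])
qk=lambda k:(R.from_euler("z",A+k*np.pi/2)*R.from_euler("x",np.pi)).as_quat()
E
python3 - <<'E'
from h import *
ctrl.goto(W(-.135,0,.24),qk(2))
ctrl.move_linear(W(-.135,0,.126),max_speed=.1)
s=ctrl.get_state();f0=np.array(s["contact_force"]);print(s["time"],f0.round(2),s["ee_pos"])
ctrl.move_linear(W(-.115,0,.126),max_speed=.05)
for x in(-.105,-.097,-.089,-.082,-.076):
    ctrl.move_linear(W(x,0,.126),max_speed=.04)
    s=ctrl.get_state();print(x,round(s["time"],2),(np.array(s["contact_force"])-f0).round(2))
p,d=ctrl.capture("scene");cv2.imwrite("pics/s1.png",p[140:300,150:310].repeat(3,0).repeat(3,1))
p,d=ctrl.capture("wrist");cv2.imwrite("pics/w1.png",p)
E
```

```text
6.9 [ 0.65  0.5  -0.44] [ 0.71624115 -0.03571624  0.12692734]
-0.105 7.85 [-0.39  0.83 -0.09]
-0.097 8.2 [ 0.25  0.31 -0.15]
-0.089 8.55 [ 0.17 -0.13  0.35]
-0.082 8.88 [-1.38 -0.76  0.23]
-0.076 9.18 [ 0.03 -0.79  0.4 ]
```

View pics/s1.png

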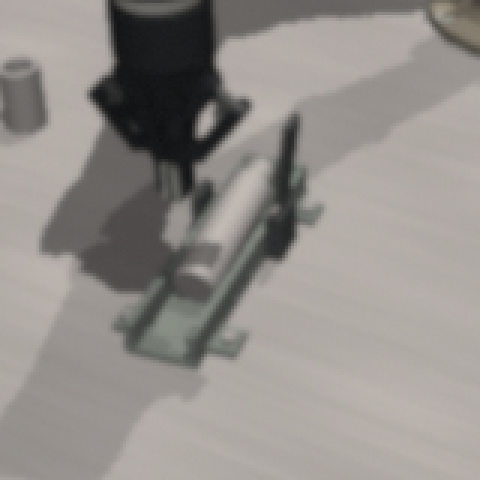

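The pin now lies in the trough with its narrow end towards the stop, and the keeper is still up. I'll back off, check the pin from above, then place the fingers outside the keeper.

Run:
```python
from h import *
ctrl.move_linear(W(-.085,0,.22),max_speed=.15)
ctrl.goto(W(.044,-.12,.22),qk(3))
p,d=ctrl.capture("scene");P=cloud(d,cam("scene"));C=R.from_euler("z",-A).apply(P.reshape(-1,3)-O).reshape(P.shape)
cv2.imwrite("pics/s2.png",p[140:300,150:310].repeat(3,0).repeat(3,1))
m=(C[...,2]>.035)&(C[...,2]<.055)&(abs(C[...,1])<.02)&(C[...,0]>-.12)&(C[...,0]<.12);print("pin pts",m.sum(),C[m].min(0).round(3),C[m].max(0).round(3),C[m].mean(0).round(3))
m=(C[...,2]>.07)&(C[...,2]<.15)&(C[...,1]<-.02)&(C[...,1]>-.09)&(abs(C[...,0]-.05)<.04);q=C[m];print("keeper",len(q),q.min(0).round(3),q.max(0).round(3),np.polyfit(q[:,2],q[:,1],1))
p,d=ctrl.capture("top");cv2.imwrite("pics/t2.png",p[110:240,200:330].repeat(4,0).repeat(4,1))
print(ctrl.get_state()["time"])
```

```text
pin pts 445 [-0.06  -0.02   0.035] [0.094 0.016 0.049] [ 0.004 -0.005  0.043]
keeper 136 [ 0.024 -0.056  0.07 ] [ 0.053 -0.039  0.141] [-0.13338514 -0.03453857]
11.325
```

View pics/s2.png

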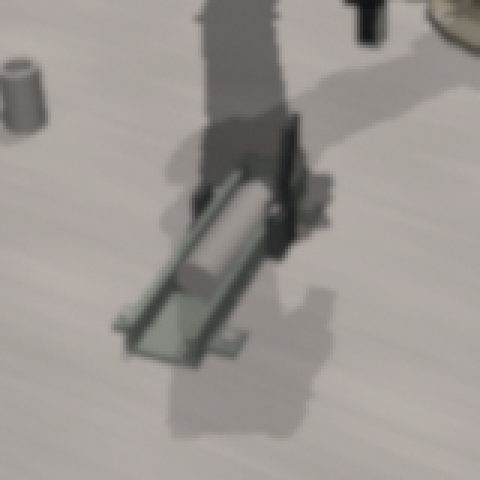

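View pics/t2.png

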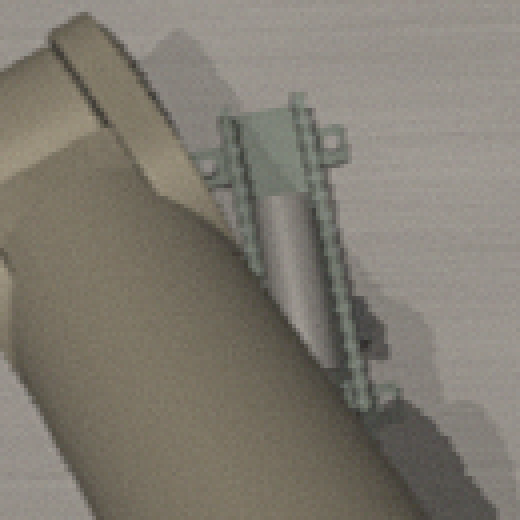

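The pin lies at x ≈ -58 to 94 mm, and the keeper is upright at about 1.7 rad. Next I'll push the keeper over along its arc.

Run:
```python
from h import *
X=.044
ctrl.move_linear(W(X,-.105,.20),max_speed=.15)
ctrl.move_linear(W(X,-.105,.118),max_speed=.1)
f0=np.array(ctrl.get_state()["contact_force"])
ctrl.move_linear(W(X,-.075,.118),max_speed=.06)
def rep(l):
    s=ctrl.get_state();f=np.array(s["contact_force"])-f0;print(l,round(s["time"],2),f.round(2),s["ee_pos"].round(4));return np.linalg.norm(f)
rep("near")
h=.011;r=.062
for t in np.radians([90,80,70,60,50,40,30,22,15,9]):
    y=-.04+r*np.cos(t)-.004*np.sin(t)-h; z=.054+r*np.sin(t)+.004*np.cos(t)
    ctrl.move_linear(W(X,y,z),max_speed=.05)
    if rep(round(np.degrees(t)))>25: break
p,d=ctrl.capture("scene");cv2.imwrite("pics/s3.png",p[140:300,150:310].repeat(3,0).repeat(3,1))
```

```text
near 13.26 [-1.84  0.46 -1.01] [0.5265 0.0077 0.118 ]
90 13.81 [-1.44  0.35 -0.72] [ 0.5298 -0.0124  0.1159]
80 14.18 [-1.73  0.93 -0.34] [ 0.5318 -0.0233  0.1157]
70 14.54 [-1.94  0.11 -0.64] [ 0.5335 -0.0338  0.1135]
60 14.91 [-0.87 -0.56 -0.65] [ 0.5352 -0.0437  0.1094]
50 15.28 [-0.69  0.35 -0.54] [ 0.5367 -0.0527  0.1037]
40 15.64 [-1.52  1.47 -0.06] [ 0.538  -0.0606  0.0965]
30 16.01 [-1.69  0.62 -0.61] [ 0.5391 -0.0672  0.0881]
22 16.33 [-1.45 -0.46 -1.47] [ 0.5398 -0.0713  0.0805]
15 16.63 [-0.7   0.91 -0.98] [ 0.5403 -0.0741  0.0735]
9 16.92 [-0.81 -0.39 -1.03] [ 0.5406 -0.0758  0.0673]
```

View pics/s3.png

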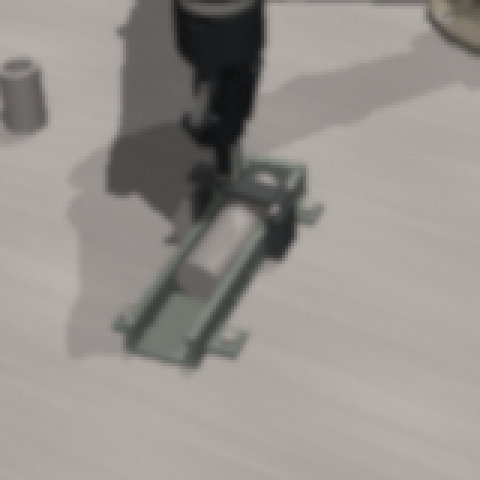

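The keeper is nearly down across the pin. I'll press it the rest of the way in small steps and watch the force.

Run:
```python
from h import *
f0=np.array(ctrl.get_state()["contact_force"])
for z in(.0635,.0615,.060,.059,.058,.057,.056,.055):
    ctrl.move_linear(W(.044,.011,z),max_speed=.02)
    s=ctrl.get_state();f=np.array(s["contact_force"])-f0;print(z,f.round(2),s["ee_pos"][2].round(4))
    if f[2]>10:break
ctrl.dwell(.3)
ctrl.move_linear(W(.044,.011,.10),max_speed=.08)
ctrl.move_linear(W(.044,.0,.25),max_speed=.2)
ctrl.goto(W(.0,-.25,.30),qk(3))
for n in("scene","top"):
    p,d=ctrl.capture(n);P=cloud(d,cam(n));C=R.from_euler("z",-A).apply(P.reshape(-1,3)-O)
    m=(C[:,2]>.05)&(C[:,2]<.09)&(abs(C[:,0]-.045)<.03)&(C[:,1]>-.06)&(C[:,1]<.06);q=C[m];print(n,"keeper",len(q),q.min(0).round(3),q.max(0).round(3))
    for v in np.arange(-.05,.051,.01):
        k=q[abs(q[:,1]-v)<.005]; print(round(v,2),len(k),np.median(k[:,2]).round(4) if len(k) else "")
    m=(C[:,2]>.035)&(C[:,2]<.05)&(abs(C[:,1])<.02)&(C[:,0]>-.1)&(C[:,0]<.12);q=C[m];print("pin",q.min(0).round(3),q.max(0).round(3))
    cv2.imwrite(f"pics/{n}4.png",(p[140:300,150:310] if n=="scene" else p[110:240,200:330]).repeat(3,0).repeat(3,1))
s=ctrl.get_state();print(s["time"],s["contact_force"])
```

```text
0.0635 [ 0.62  0.55 -0.16] 0.0634
0.0615 [ 1.18  0.05 -0.59] 0.0614
0.06 [ 0.72 -0.15  0.27] 0.0599
0.059 [-0.17 -0.45  0.54] 0.059
0.058 [ 0.02 -0.41  3.18] 0.0581
0.057 [-2.78 -0.76 11.19] 0.058
scene keeper 266 [ 0.017 -0.046  0.051] [0.063 0.045 0.064]
-0.05 3 0.0559
-0.04 41 0.0588
-0.03 28 0.059
-0.02 28 0.0587
-0.01 26 0.058
0.0 28 0.0583
0.01 26 0.0585
0.02 27 0.0586
0.03 29 0.0589
0.04 30 0.0582
0.05 0 
pin [-0.06  -0.02   0.035] [0.119 0.016 0.05 ]
top keeper 334 [ 0.024 -0.046  0.05 ] [0.067 0.044 0.063]
-0.05 7 0.0561
-0.04 47 0.0572
-0.03 36 0.0571
-0.02 36 0.0575
-0.01 33 0.0577
0.0 37 0.0564
0.01 33 0.0574
0.02 36 0.0568
0.03 37 0.0563
0.04 32 0.0572
0.05 0 
pin [-0.052 -0.02   0.035] [0.098 0.016 0.05 ]
21.575 [ 0.45355792 -1.05730536 -0.24470423]
```

View pics/scene4.png

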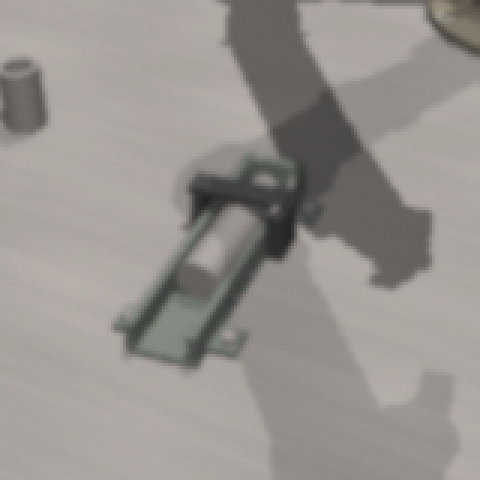

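View pics/top4.png

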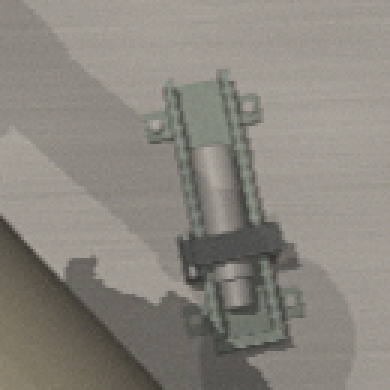

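The keeper is level at 57–58 mm across its whole length, and the pin lies under it with its narrow end towards the stop. The arm is clear, so I'll hand the job in.

```bash
python3 -c "
from h import *
ctrl.finish_job();print(ctrl.get_state()['time'])"
```

```text
the job is handed in; nothing more can be done
the job is handed in; nothing more can be done
```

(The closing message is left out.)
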